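Line up the jars on the strip by height

TASK

Tidy the four lidded jars onto the blue strip: stand one upright in the middle of each cork disc, in order of height, with the shortest jar next to the red end clip and each jar taller than the one before, up to the tallest at the white-clip end. Let go of them all.

Things in the scene. Friction and masses are not known exactly. Their poses are not given: they have to be found in the camera images.
- tip_tinner_mid (a point): Loose shortest jar: 22 mm tall, 30 mm diameter, dark grey lid on a pale jar, round, standing upright on the bench. The point is its centre, half-way up; its z axis is the jar's axis, up.
- flux_jar_mid (a point): Loose second shortest jar: 37 mm tall, 42 mm diameter, green lid on a white jar, round, standing upright on the bench. The point is its centre, half-way up; its z axis is the jar's axis, up.
- paste_jar_mid (a point): Loose second tallest jar: 43 mm tall, 34 mm diameter, yellow lid on a white jar (narrower than the green-lidded one, but taller), round, standing upright on the bench. The point is its centre, half-way up; its z axis is the jar's axis, up.
- cream_pot_mid (a point): Loose tallest jar: 63 mm tall, 50 mm diameter, black lid on a cream-coloured jar, round, standing upright on the bench. The point is its centre, half-way up; its z axis is the jar's axis, up.
- mark_1: Round cork disc, 58 mm diameter, 2 mm thick, fixed on the blue strip, at the strip's left end seen from the robot (+y). Origin: centre of its underside, 6 mm above the bench; a jar stands on its top, 8 mm above the bench. x axis: across the strip, away from the robot; y axis: along the row. The four discs lie in a straight row, 72 mm between centres. The fixed strip is 84 mm wide, 304 mm long and 6 mm high.
- mark_2: Round cork disc, 58 mm diameter, 2 mm thick, fixed on the blue strip, second from the left. Origin: centre of its underside, 6 mm above the bench; a jar stands on its top, 8 mm above the bench. x axis: across the strip, away from the robot; y axis: along the row.
- mark_3: Round cork disc, 58 mm diameter, 2 mm thick, fixed on the blue strip, third from the left. Origin: centre of its underside, 6 mm above the bench; a jar stands on its top, 8 mm above the bench. x axis: across the strip, away from the robot; y axis: along the row.
- mark_4: Round cork disc, 58 mm diameter, 2 mm thick, fixed on the blue strip, at the strip's right end (-y). Origin: centre of its underside, 6 mm above the bench; a jar stands on its top, 8 mm above the bench. x axis: across the strip, away from the robot; y axis: along the row.
- clip_red: Red plastic end clip, 70 mm across the strip, 12 mm wide, 12 mm high, fixed on one end of the blue strip (either end), 39 mm beyond the centre of the nearest disc; a white clip of the same form is at the other end. Origin: centre of its underside, on the strip. It marks where the row begins.
Things that resemble listed ones, but are neither listed nor needed, are in the scene too. What is shaped like the part that bears flux_jar_mid but orange or pink is not meant.

How it is judged:
At the end, for the whole second after the job is handed in: Counted from the red clip, the discs carry the 22, 37, 43 and 63 mm tall jars in that order; each jar's centre is within 12 mm horizontally of its disc's centre, it stands on the disc (height within 4 mm), upright within 0.12 rad, and is at rest (((horizontal distance between clip_red and mark_1 below 0.08 m and horizontal distance between tip_tinner_mid and mark_1 below 0.012 m and horizontal distance between flux_jar_mid and mark_2 below 0.012 m and horizontal distance between paste_jar_mid and mark_3 below 0.012 m and horizontal distance between cream_pot_mid and mark_4 below 0.012 m) or (horizontal distance between clip_red and mark_4 below 0.08 m and horizontal distance between tip_tinner_mid and mark_4 below 0.012 m and horizontal distance between flux_jar_mid and mark_3 below 0.012 m and horizontal distance between paste_jar_mid and mark_2 below 0.012 m and horizontal distance between cream_pot_mid and mark_1 below 0.012 m)) and height (world z) of tip_tinner_mid between 0.015 and 0.023 m and angle between each of tip_tinner_mid, flux_jar_mid, paste_jar_mid, cream_pot_mid's own z axis and vertical below 0.12 rad and linear speed of each of tip_tinner, flux_jar, paste_jar, cream_pot below 0.02 m/s and height (world z) of flux_jar_mid between 0.0225 and 0.0305 m and height (world z) of paste_jar_mid between 0.0255 and 0.0335 m and height (world z) of cream_pot_mid between 0.0355 and 0.0435 m); the robot touches nothing.
It also fails if it takes over 109 s, if anything falls off the work surface, if the arm or the gripper's body presses on something with over 40 N, if the wrist force passes 120 N, or if a joint passes its speed limit or range.

ROBOT

A 6-joint arm with a two-finger parallel gripper is mounted at the origin on a cart in front of the work surface, level with it; the furniture and walls round the work are solid. World frame = base frame: x ahead of the robot, y to its left, z up, the work surface at z = 0. Lengths are in m, angles in rad, forces in N, time in s.
With the tool pointing down it reaches from about 0.15 to 0.775 m from the base axis. Payload 6.1 kg.
Tool frame: the origin (TCP) lies midway between the tips of the shut fingers; the grasp point (between the pads) lies 19 mm behind it; z points along the fingers, y is the line along which they close (so a half turn about z gives the same grasp; the last joint's range is limited). The gripper opens to 85 mm and grips with 20 to 120 N. Pads are 22 mm wide; open, the fingers measure 114 mm over their backs; the gripper's body (76 mm by 85 mm) begins 54 mm behind the grasp point. The pads swing forward as they close: fully open they stand 13 mm farther back than shut.
Start: joints at [1.269, 0.126, -0.04, 1.405, 0, 1.571], TCP at [0.156, 0.501, 0.231] pointing down, gripper open.
Joint ranges: [-2.72, 2.72], [-0.95, 1.95], [-1.27, 1.35], [-1.78, 2.02], [-1.46, 1.47], [-3.14, 3.14]. Speed limits (rad/s): [2.39, 2.39, 3.01, 3.14, 3.14, 3.14].

INTERFACE

Orientations are given as a 3x3 rotation matrix whose columns are the frame's x, y, z axes.
In Python, from bench import goto, servo_line, set_joints, move_gripper, sleep, solve_ik, snapshot, IKError, finish_job, current_time_s, current_joints, current_joint_vel, current_tau, current_tool_pos, current_orientation, current_wrist_force, current_ft_torque, current_opening, current_grip_force gives the robot as it stands. Calls block until the motion is done:
- goto(position, orientation): joint-space move of the TCP to a pose.
- servo_line(position, rate=0.15, ori=None, max_force=None): straight line of the TCP; ori=None keeps the orientation; rate is the mean speed in m/s. With max_force (N) it stops when the force on the tool has changed by that much, and returns True; else False.
- set_joints(angles): joint-space move.
- move_gripper(opening, grip_force=None): opening from 0.0 (shut) to 1.0 (fully open); grip_force is the grip in N (None keeps the last); returns when the fingers have stopped.
- sleep(seconds).
- solve_ik(position, orientation): joint angles nearest the present ones, or None.
- snapshot(name): name is "scene" or "top"; returns a dict with "frame" (420x560x3 uint8, red, green, blue), "z_map" (420x560 float32, m along the optical axis (not along the pixel's ray), 0 where there is no reading), "mtx" (3x3 intrinsics, pixels), "origin" and "orientation" of the camera in the world. Camera axes: x right, y up, looking along -z (the intrinsics and any distortion apply to the point x, -y, -z); pixel columns grow to the right and rows downward; lengths in m; the calibration is good to about 2 mm. A picture is of the moment at which its call begins.
A pose or a line that the arm cannot do raises IKError and nothing moves.
- finish_job(): hands the job in; it is judged then, once.
Readings, each from a call of its own:
- current_time_s(): time.
- current_joints(): joint angles.
- current_joint_vel(): joint speeds.
- current_tau(): joint torques, N m.
- current_tool_pos(): TCP position.
- current_orientation(): TCP orientation.
- current_wrist_force(): force on the tool from outside, world axes, zero at the start.
- current_ft_torque(): the same for the moment, N m.
- current_opening(): opening from 0.0 (shut) to 1.0 (fully open).
- current_grip_force(): force on a finger pad.
Only numpy, scipy, OpenCV 4.12 (cv2) and the standard library are available. Lean on these libraries where they do the work, as an engineer would, in place of code of your own. Each camera call takes 0.05 s, during which the arm holds its last target. There are 200 camera calls.

## Working session

There is one attempt and no reset: what is moved stays moved. The work goes in short steps, each a Python script; the robot and the scene stay as the last script left them, time stands still between calls to the robot, and variables do not carry over. Pictures are saved under pics/ and viewed, at most 14 in all, crops included, and the job is handed in when it is done.

```bash
mkdir -p pics; ls; python3 - <<'E'
from bench import *
import cv2, pickle
for n in("scene","top"):
    s=snapshot(n); pickle.dump(s,open(f"{n}.pkl","wb"))
    cv2.imwrite(f"pics/{n}0.png",s["frame"][:,:,::-1]); print(n,s["origin"],s["orientation"],s["mtx"])
E
```

```text
pics
scene [-0.09722937 -0.80221451  0.60367803] [[ 0.78950306  0.29582572 -0.53774721]
 [-0.61357556  0.40111951 -0.68016775]
 [ 0.01448978  0.86694306  0.49819652]] [[386.15481812   0.         273.05073423]
 [  0.         386.15481812 207.40401253]
 [  0.           0.           1.        ]]
top [ 0.35082522 -0.02811292  1.15622774] [[-0.00994218  0.98959847 -0.14351312]
 [-0.99987639 -0.00809037  0.01348129]
 [ 0.01217999  0.14362941  0.98955659]] [[394.31603002   0.         280.22182563]
 [  0.         394.31603002 210.41961515]
 [  0.           0.           1.        ]]
```

View pics/scene0.png

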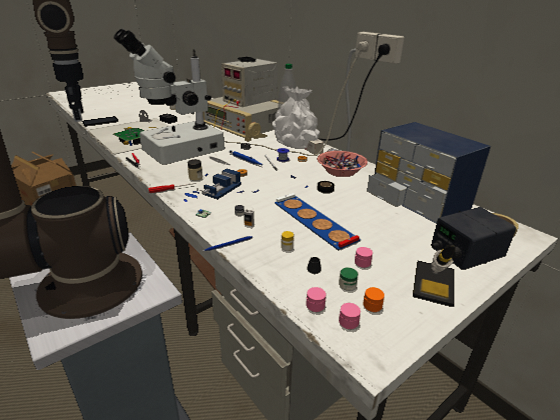

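View pics/top0.png

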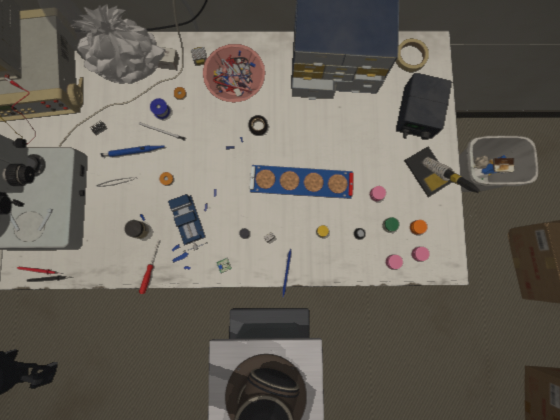

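The scene view shows the red clip at (348,241). In the top view it is at (351,184), which is the -y end beside mark_4. The blue strip's discs are at top (265,179), (290,181), (314,182) and (338,184).

Candidates, with top-view pixels:
- **tip_tinner:** (245,233), or the black item at (360,233)
- **flux:** green at (391,225); the orange at (419,227) and the pinks at (378,193), (395,262) and (421,254) are not meant
- **paste:** yellow at (322,231)
- **cream:** (137,229), or the dark ring at (258,125)

I'll check these in close crops.

```bash
cat > h.py <<'E'
import numpy as np, cv2, pickle
def cloud(s):
    z=s["z_map"]; K=s["mtx"]; v,u=np.mgrid[:z.shape[0],:z.shape[1]]
    p=np.stack([(u-K[0,2])/K[0,0]*z,-(v-K[1,2])/K[1,1]*z,-z],-1)
    return p@np.array(s["orientation"]).T+np.array(s["origin"])
def top_fit(s,u,v,h,r=14,d=0.006):
    """centre of the flat top of height h near pixel u,v"""
    w=cloud(s)[v-r:v+r+1,u-r:u+r+1].reshape(-1,3)
    p=w[abs(w[:,2]-h)<d]
    (c,R)=cv2.minEnclosingCircle(p[:,:2].astype(np.float32)) if len(p) else ((0,0),0)
    return len(p),np.round(p.mean(0),4) if len(p) else None,np.round(c,4),round(2*R,4),round(w[:,2].max(),4)
E
python3 - <<'E'
from h import *
t=pickle.load(open("top.pkl","rb")); s=pickle.load(open("scene.pkl","rb"))
for n,u,v,h in(("tin",245,233,.022),("black",360,233,.022),("flux",391,225,.037),("paste",322,231,.043),("cream",137,229,.063),("ring",258,125,.063),
 ("cube",270,238,.02),("pink",378,193,.037)):
    print(n,*top_fit(t,u,v,h))
c=cloud(t)
for u,v in((265,179),(290,181),(314,182),(338,184),(351,184),(252,177)): print(u,v,np.round(np.median(c[v-2:v+3,u-2:u+3].reshape(-1,3),0),4))
def crop(s,x,y,k=5,r=26): return cv2.resize(s["frame"][y-r:y+r,x-r:x+r,::-1],None,fx=k,fy=k,interpolation=cv2.INTER_CUBIC)
a=np.hstack([crop(s,x,y) for x,y in((240,212),(314,265),(348,277))]); b=np.hstack([crop(s,x,y) for x,y in((288,240),(195,170),(326,187))])
cv2.imwrite("pics/crops.png",np.vstack([a,b]))
E
```

```text
tin 80 [0.4516 0.0611 0.0217] [0.451  0.0615] 0.029 1.1562
black 30 [ 0.4489 -0.2713  0.0222] [ 0.4478 -0.2744] 0.0299 1.1562
flux 155 [ 0.4717 -0.3635  0.0353] [ 0.4723 -0.3638] 0.0419 1.1562
paste 106 [ 0.454  -0.1638  0.0414] [ 0.4542 -0.1636] 0.0333 1.1562
cream 242 [0.4634 0.3651 0.0626] [0.4633 0.3662] 0.0494 1.1562
ring 0 None [0 0] 0 1.1562
cube 2 [ 0.4267 -0.009   0.0234] [ 0.4267 -0.009 ] 0.0105 1.1562
pink 152 [ 0.5639 -0.3294  0.0357] [ 0.5644 -0.33  ] 0.0411 1.1562
265 179 [0.6123 0.0007 0.0071]
290 181 [ 0.6059 -0.0738  0.007 ]
314 182 [ 0.6022 -0.1452  0.0071]
338 184 [ 0.5958 -0.217   0.0065]
351 184 [ 0.5933 -0.2535  0.0166]
252 177 [0.6172 0.0388 0.0152]
```

View pics/crops.png

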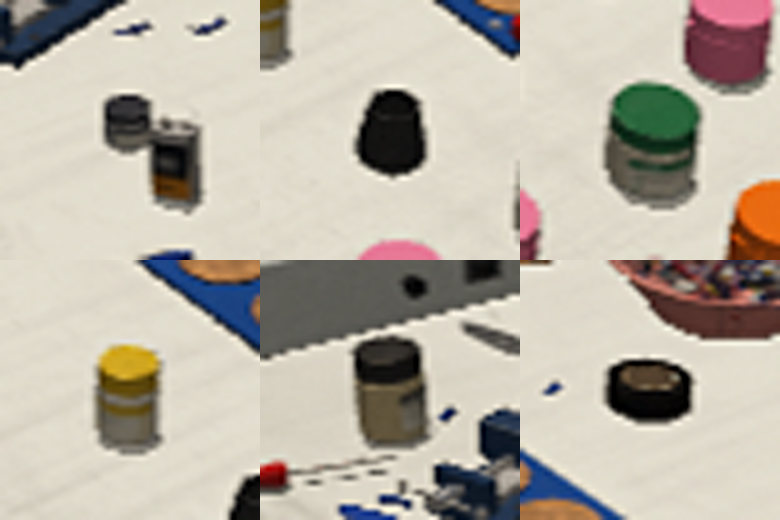

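The choices are clear:
- The dark-grey lid on a pale jar (top 245,233) is the tinner.
- The all-black tapered knob and the open tape ring are decoys.
- The green, yellow and black-on-cream jars match their listed height and diameter.

Next I'll get the disc centres by colour, then move the cream pot to mark_1.

```bash
cat >> h.py <<'E'
from bench import *
def discs(s):
    hsv=cv2.cvtColor(s["frame"],cv2.COLOR_RGB2HSV); m=cv2.inRange(hsv,(5,70,90),(22,255,255)); c=cloud(s); out=[]
    for u,v in((265,179),(290,181),(314,182),(338,184)):
        k=np.zeros_like(m); k[v-12:v+13,u-12:u+13]=1
        out.append(np.median(c[(m>0)&(k>0)][:,:2],0)*0+c[(m>0)&(k>0)][:,:2].mean(0))
    out=np.array(out); i=np.arange(4)-1.5
    d=(i[:,None]*out).sum(0); d/=np.linalg.norm(d)
    fit=out.mean(0)+i[:,None]*0.072*d
    return fit,d,np.abs(fit-out).max()
def down(y):
    y=np.array([y[0],y[1],0.])/np.hypot(*y); z=np.array([0,0,-1.]); return np.stack([np.cross(y,z),y,z],1)
def carry(xy,dst,ydir,gz,zt=0.17):
    R=down(ydir)
    move_gripper(1.0)
    goto([*xy,zt],R)
    hit=servo_line([*xy,gz],rate=0.12,max_force=15)
    print("at",current_tool_pos(),"hit",hit)
    move_gripper(0.0,50); print("grip",current_opening()*85,current_grip_force())
    servo_line([*xy,zt],rate=0.2); print("held",current_opening()*85,current_grip_force())
    goto([*dst,zt],R); servo_line([*dst,gz+0.025],rate=0.15)
    hit=servo_line([*dst,gz+0.007],rate=0.03,max_force=5)
    print("placed",current_tool_pos(),"hit",hit)
    move_gripper(1.0); servo_line([*dst,zt],rate=0.2); print("t",current_time_s(),current_joints())
E
python3 - <<'E'
from h import *
t=pickle.load(open("top.pkl","rb")); fit,d,e=discs(t); print(fit,d,e); np.save("fit.npy",fit)
y=np.array([-d[1],d[0]]); R0=down(y); print(current_orientation(),y)
for sg in(1,-1):
    for p in((.4634,.3655),(.451,.0613),(.472,-.3637),(.454,-.1637),*fit):
        for z in(.17,.01):
            q=solve_ik([*p,z],down(sg*y)); print(sg,p,z,None if q is None else np.round(q,2))
E
```

```text
[[ 0.61195225  0.00083766]
 [ 0.60675348 -0.0709744 ]
 [ 0.60155471 -0.14278647]
 [ 0.59635594 -0.21459853]] [-0.07220515 -0.9973898 ] 0.0014457965409280238
[[-9.54803151e-01  2.97238592e-01 -4.02193642e-04]
 [ 2.97238863e-01  9.54802165e-01 -1.37247797e-03]
 [-2.39380599e-05 -1.42999387e-03 -9.99998977e-01]] [ 0.9973898  -0.07220515]
1 (0.4634, 0.3655) 0.17 [ 0.67  0.25 -0.02  1.3   0.    2.31]
1 (0.4634, 0.3655) 0.01 [ 0.67  0.33 -0.27  0.96  0.    2.31]
1 (0.451, 0.0613) 0.17 [ 0.14  0.   -0.31  1.26  0.    1.78]
1 (0.451, 0.0613) 0.01 [ 0.14  0.1  -0.57  0.9   0.    1.78]
1 (0.472, -0.3637) 0.17 [-0.66  0.27 -0.    1.3   0.    0.99]
1 (0.472, -0.3637) 0.01 [-0.66  0.34 -0.26  0.97  0.    0.99]
1 (0.454, -0.1637) 0.17 [-0.35  0.05 -0.25  1.26  0.    1.3 ]
1 (0.454, -0.1637) 0.01 [-0.35  0.15 -0.52  0.91  0.    1.3 ]
1 [0.61195225 0.00083766] 0.17 [0.   0.3  0.04 1.31 0.   1.64]
1 [0.61195225 0.00083766] 0.01 [ 0.    0.37 -0.22  0.98  0.    1.64]
1 [ 0.60675348 -0.0709744 ] 0.17 [-0.12  0.29  0.04  1.31  0.    1.53]
1 [ 0.60675348 -0.0709744 ] 0.01 [-0.12  0.37 -0.22  0.98  0.    1
[... 662 characters left out ...]
6]
-1 (0.454, -0.1637) 0.17 [-0.35  0.05 -0.25  1.26  0.   -1.84]
-1 (0.454, -0.1637) 0.01 [-0.35  0.15 -0.52  0.91  0.   -1.84]
-1 [0.61195225 0.00083766] 0.17 [ 0.    0.3   0.04  1.31  0.   -1.5 ]
-1 [0.61195225 0.00083766] 0.01 [ 0.    0.37 -0.22  0.98  0.   -1.5 ]
-1 [ 0.60675348 -0.0709744 ] 0.17 [-0.12  0.29  0.04  1.31  0.   -1.61]
-1 [ 0.60675348 -0.0709744 ] 0.01 [-0.12  0.37 -0.22  0.98  0.   -1.61]
-1 [ 0.60155471 -0.14278647] 0.17 [-0.23  0.31  0.06  1.32  0.   -1.73]
-1 [ 0.60155471 -0.14278647] 0.01 [-0.23  0.38 -0.2   0.99  0.   -1.73]
-1 [ 0.59635594 -0.21459853] 0.17 [-0.35  0.34  0.1   1.33  0.   -1.84]
-1 [ 0.59635594 -0.21459853] 0.01 [-0.35  0.41 -0.16  1.    0.   -1.84]
```

```bash
python3 - <<'E'
from h import *
f=np.load("fit.npy"); y=np.array([.9974,-.0722])
carry((.4634,.3655),f[0],y,.025)
s=snapshot("top"); print(top_fit(s,265,175,.071,r=18)); print(f[0])
cv2.imwrite("pics/a1.png",cv2.resize(snapshot("scene")["frame"][120:330,150:430,::-1],None,fx=2.5,fy=2.5))
E
```

```text
at [0.46387677 0.36590024 0.02585632] hit False
grip 48.03499084024413 51.96013569831848
held 47.81052158374995 51.6282856464386
placed [0.61183468 0.00077793 0.03389966] hit True
t 8.5167 [ 1.41199908e-03  2.98532614e-01  3.88323246e-02  1.31435963e+00
 -5.36571683e-05  1.64447508e+00]
(0, None, array([0, 0]), 0, np.float64(1.1562))
[0.61195225 0.00083766]
```

View pics/a1.png

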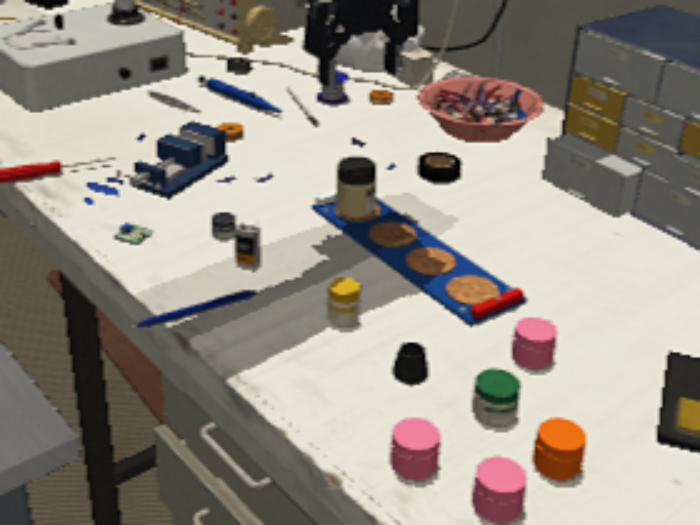

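The cream pot stands upright on the far disc (crop 356,190), centred as far as I can see. The clock is at 8.5 s. Next are paste, flux and the tinner.

```bash
python3 - <<'E'
from h import *
f=np.load("fit.npy"); y=np.array([.9974,-.0722])
carry((.4541,-.1637),f[1],y,.014)
carry((.472,-.3637),f[2],y,.010)
carry((.4513,.0613),f[3],y,.003)
goto([.40,.25,.25],down(y))
s=snapshot("top")
for k,(u,v,h) in enumerate(((263,176,.071),(289,179,.051),(314,181,.045),(338,183,.030))): print(top_fit(s,u,v,h,r=13,d=.005),f[k])
cv2.imwrite("pics/b1.png",cv2.resize(snapshot("scene")["frame"][170:270,250:380,::-1],None,fx=5,fy=5))
cv2.imwrite("pics/b2.png",cv2.resize(s["frame"][150:250,220:380,::-1],None,fx=5,fy=5))
E
```

```text
at [ 0.45466262 -0.16387687  0.01468059] hit False
grip 32.233525644254506 49.7846719622612
held 32.05152603872419 49.60454843938351
placed [ 0.60655785 -0.07090261  0.02251918] hit True
t 16.425 [-1.16466000e-01  2.96569845e-01  3.60726464e-02  1.31372635e+00
  2.26803716e-05  1.52661248e+00]
at [ 0.47249636 -0.36407634  0.01084593] hit False
grip 40.10710465040052 50.65113580785692
held 39.64414333097848 50.40764736011624
placed [ 0.60141094 -0.14271712  0.01871371] hit True
t 24.8 [-2.33069771e-01  3.10604902e-01  5.50337956e-02  1.31848414e+00
  1.96667090e-05  1.41001312e+00]
at [0.45187917 0.06136233 0.00363811] hit False
grip 27.443250016959926 49.30523671209812
held 27.784996984117964 49.258109629154205
placed [ 0.5961599  -0.21456421  0.01147496] hit True
t 33.475 [-3.45432279e-01  3.40785938e-01  9.63557088e-02  1.32976765e+00
 -8.78981387e-06  1.29764127e+00]
(220, array([0.6104, 0.0018, 0.0704]), array([0.6108, 0.0019]), 0.0486, np.float64(1.1562)) [0.61195225 0.00083766]
(99, array([ 0.6053, -0.0713,  0.0503]), array([ 0.6056, -0.071 ]), 0.0327, np.float64(1.1562)) [ 0.60675348 -0.0709744 ]
(149, array([ 0.6   , -0.143 ,  0.0436]), array([ 0.6003, -0.1428]), 0.041, np.float64(1.1562)) [ 0.60155471 -0.14278647]
(74, array([ 0.595 , -0.2134,  0.0292]), array([ 0.5947, -0.2138]), 0.0294, np.float64(1.1562)) [ 0.59635594 -0.21459853]
```

View pics/b1.png

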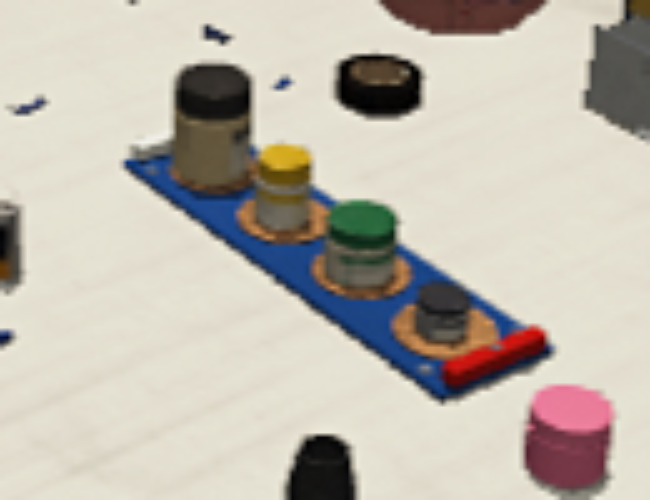

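View pics/b2.png

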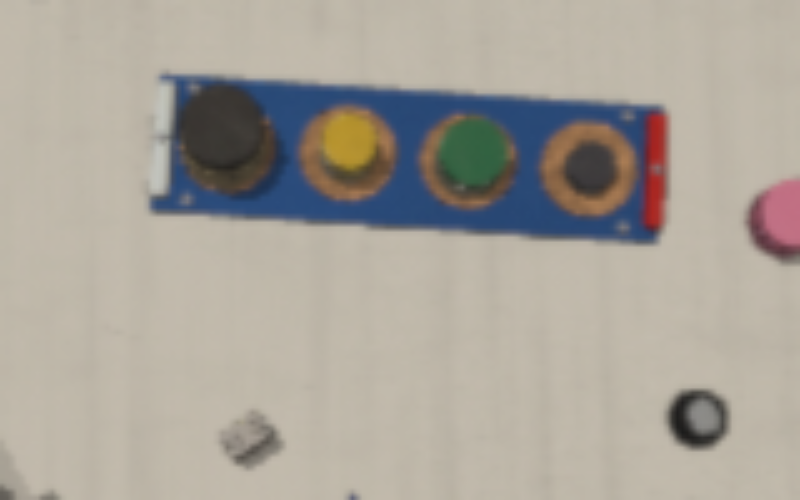

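In both crops the four jars stand upright on their discs. From the red clip (top crop 655,168) they run grey (590,168), green (473,152), yellow (350,140), black (224,125). Each measured centre is within 2 mm of its disc centre, and the heights are right. I'm handing it in.

```bash
python3 -c "
from bench import *
print(finish_job(), current_time_s())"
```

```text
the job is handed in; nothing more can be done
the job is handed in; nothing more can be done
```

All four jars stand upright on their discs in height order from the red clip, each within about 2 mm of centre and released; I handed the job in after about 35 s of the 109 s, and no verdict came back.

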